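Recharge the drying cassette from the tablet shaker

ROBOT

A 6-joint arm with a two-finger parallel gripper is mounted at the origin on the work surface; the furniture and walls round the work are solid. World frame = base frame: x ahead of the robot, y to its left, z up, the work surface at z = 0. Lengths are in m, angles in rad, forces in N, time in s.
With the tool pointing down it reaches from about 0.25 to 0.725 m from the base axis. Payload 4 kg.
Tool frame: the origin (TCP) lies midway between the tips of the shut fingers; the grasp point (between the pads) lies 19 mm behind it; z points along the fingers, y is the line along which they close (so a half turn about z gives the same grasp; the last joint's range is limited). The gripper opens to 85 mm and grips with 20 to 120 N. Pads are 22 mm wide; open, the fingers measure 114 mm over their backs; the gripper's body (76 mm by 85 mm) begins 54 mm behind the grasp point. The pads swing forward as they close: fully open they stand 13 mm farther back than shut.
Start: joints at [1.315, 0.241, 0.005, 1.335, 0, 1.571], TCP at [0.127, 0.484, 0.231] pointing down, gripper open.
Joint ranges: [-2.72, 2.72], [-1.05, 1.87], [-1.09, 1.28], [-1.99, 2.15], [-1.42, 1.44], [-3.14, 3.14]. Speed limits (rad/s): [2.79, 2.79, 3.14, 3.14, 3.14, 3.14].

INTERFACE

Orientations are given as a unit quaternion [x, y, z, w].
In Python, from workcell import status, camera, get_calibration, ticket gives the robot as it stands.
- The arm moves only by the shell command python3 -m creep 'ROWS' [OPENING]. ROWS is JSON, a list of rows, each a list of 6 numbers: the shift along the world's x, y, z in cm, then the turn, a rotation vector about the world's x, y, z in degrees. A call has 1 to 8 rows; each row shifts and turns the commanded pose from where the row before left it; what a row does not reach is not made up. A row lasts 1/10 s, in which the tool goes at most 50 mm and 8.59 degrees, less where a joint would pass 70% of its speed; a pose out of reach is approached as far as the arm can. A call is refused whole if a number of a shift passes 5 or a number of a turn 8.59, either way. A call with a gripper value outside its range is refused whole. OPENING is the opening, from -1 (shut) to 1 (fully open), so that 0 is half open, set as the call begins (- or left out, the last holds). The fingers move at their own pace and stop on an object; the grip force is fixed at half the most. Time passes only in rows, so rows that do not move let the fingers close. It gives the time, the measured TCP pose, the force, the opening and the grip force at its end, in the units of the state.
- status.get_obs(): the state, without advancing time (a new reading comes with each control period).
- camera(name): name is "scene" or "side" or "wrist"; returns the picture (400x640x3 uint8, red, green, blue); there is no depth.
- get_calibration(name): a dict with "fx", "fy", "cx", "cy" (pixels), "rvec" (rotation vector, rad) and "tvec" (3), from world to camera coordinates, as OpenCV has them; the wrist camera has in their place "tool_from_camera" (4x4, takes a point from camera to tool coordinates, whose origin is the TCP and whose axes are the flange's). Camera axes: x right, y down, z forward; pixel columns grow to the right and rows downward; lengths in m; the calibration is good to about 2 mm. A picture is of the moment at which its call begins: read the wrist's pose just before it. get_calibration takes no time and is no camera call.
- ticket.job_done(): hands the job in; it is judged then, once.
The state is a dict: "clock": time; "joint_pos": joint angles; "joint_vel": joint speeds; "tau": joint torques, N m; "eef_pos": TCP position; "tool_rot": TCP orientation; "ft_force": force on the tool from outside, world axes, zero at the start; "ft_torque": the same for the moment, N m; "grip_width": finger opening in m; "grasp_force": force on a finger pad.
Only numpy, scipy, OpenCV 4.12 (cv2) and the standard library are available. Lean on these libraries where they do the work, as an engineer would, in place of code of your own. Each camera call takes 0.05 s, during which the arm holds its last target. There are 200 camera calls.

TASK

Open the flat metal drying cassette right back and shake all eight drying tablets out of the tin into it, spread evenly over its three bays with at least two in every bay. Then set the tin back level in its wooden stand and shut the cassette's lid fully, leaving the pen, the eraser and the key where they lie.

Things in the scene. Friction and masses are not known exactly. Their poses are not given: they have to be found in the camera images.
- cassette: Fixed flat dark steel box, 74 mm (its x) by 150 mm (its y), 38 mm high, floor and walls 3 mm thick; two cross walls 20 mm high above the floor (2 mm thick, at y = -24.5 and +24.5 mm) make three bays side by side along y. Origin: centre of its underside, on the desk. Its hinge side is +x.
- bay1 (a point): Centre of the floor of the first bay (cassette y = +49 mm), 3 mm above the cassette's underside; axes as the cassette's. Each bay is 68 mm in x by about 47 mm in y, 35 mm deep to the closed lid, which a heap higher than that would hold up.
- bay2 (a point): The same for the middle bay (cassette y = 0).
- bay3 (a point): The same for the third bay (cassette y = -49 mm).
- lid (a joint): Opening angle of the cassette's slotted lid, rad: 0 shut, 1.9 fully back (it starts nearly shut). The lid (0.07 kg) is 4 mm thick and covers the whole box; a stiff friction hinge lets it stay at any angle, about 1 N at the tab moves it.
- lid_hinge (a point): Point on the hinge line (parallel to the cassette's y) at cassette x = +40 mm, 40 mm above the desk.
- lid_tab (a point): Outer part of the brass finger tab in the middle of the lid's free edge, 99 mm from the hinge line. The tab sticks out 33 mm from the edge, is 22 mm wide (along y) and 6 mm thick; this point is 22 mm out from the lid's edge, at mid thickness. It can be pinched by its two sides from above, and then pivots between the fingers as the lid swings.
- stand: Fixed low wooden stand, a shallow tray 122 mm (x) by 60 mm (y), rim 10 mm high, hollow 112 by 50 mm with its floor 5 mm above the desk. Origin: centre of its underside.
- stand_floor (a point): Centre of the floor of the stand's hollow, 5 mm above the desk; the tin belongs here, its underside's centre on this point. It may lie either way round.
- tin: Steel shaker tin, 104 mm long (its x), 42 mm wide (y), 44 mm high, 0.16 kg, walls 3 mm. Origin: centre of its underside. It is covered from x = -24 to +52 mm; at its -x end the floor runs on as an open chute 28 mm long between sides 20 mm high. A visor leaves 18 mm of height for the tablets to pass, the full 36 mm of width.
- tin_centre (a point): Middle of the tin's covered part, 22 mm above its underside, 14 mm to +x of its origin; grip it here across its 42 mm width. Axes as the tin's.
- tin_lip (a point): Middle of the pouring lip: end of the chute (tin x = -52 mm), on its floor (3 mm up). Level, the tin keeps the tablets; tipped chute down they slide by themselves from about 25 to 37 degrees on (friction varies); shaken gently along the tin they creep forward from a few degrees less, and tipping back level stops them.
- tab1 (a point): Centre of drying tablet 1 of eight alike: white disc 16 mm across, 10 mm thick, 10 g; axis along its z. It starts lying in the tin's covered chamber.
- tab2 (a point): Centre of drying tablet 2 of eight alike: white disc 16 mm across, 10 mm thick, 10 g; axis along its z. It starts lying in the tin's covered chamber.
- tab3 (a point): Centre of drying tablet 3 of eight alike: white disc 16 mm across, 10 mm thick, 10 g; axis along its z. It starts lying in the tin's covered chamber.
- tab4 (a point): Centre of drying tablet 4 of eight alike: white disc 16 mm across, 10 mm thick, 10 g; axis along its z. It starts lying in the tin's covered chamber.
- tab5 (a point): Centre of drying tablet 5 of eight alike: white disc 16 mm across, 10 mm thick, 10 g; axis along its z. It starts lying in the tin's covered chamber.
- tab6 (a point): Centre of drying tablet 6 of eight alike: white disc 16 mm across, 10 mm thick, 10 g; axis along its z. It starts lying in the tin's covered chamber.
- tab7 (a point): Centre of drying tablet 7 of eight alike: white disc 16 mm across, 10 mm thick, 10 g; axis along its z. It starts lying in the tin's covered chamber.
- tab8 (a point): Centre of drying tablet 8 of eight alike: white disc 16 mm across, 10 mm thick, 10 g; axis along its z. It starts lying in the tin's covered chamber.
- phone: Fixed black cordless phone standing in its cradle behind and to the left of the cassette, 100 x 85 mm at the foot, 191 mm high; keep the gripper clear of it. Origin: centre of its foot. (A large screen, 441 mm high, stands to the left of the stand, from about x = 0.07, y = 0.24 to x = 0.63, y = 0.02.)
- fountain_pen: Loose black fountain pen, 137 mm long (y), 14 mm thick; leave it alone. Origin: centre of its underside.
- eraser: Loose eraser in a sleeve, 21 x 45 x 12 mm; leave it alone. Origin: centre of its underside.
- box_key: Loose brass key, 27 x 70 x 8 mm; leave it alone. Origin: centre of its underside.

How it is judged:
By the outcome, as a careful person would: the job done as asked, in the order asked, and still so for the second after the job is handed in, with the robot touching nothing.
It also fails if it takes over 72 s, if anything falls off the work surface, if the arm or the gripper's body presses on something with over 40 N, if the wrist force passes 120 N, or if a joint passes its speed limit or range.

## Working session

There is one attempt and no reset: what is moved stays moved. The work goes in short steps, Python scripts to look and compute and a shell command to move; the robot and the scene stay as the last step left them, time stands still between calls to the robot, and variables do not carry over. Pictures are saved under pics/ and viewed, at most 10 in all, crops included, and the job is handed in when it is done.

```bash
ls; mkdir -p pics
python3 - <<'E'
from workcell import status, camera, get_calibration
import cv2,numpy as np
print(status.get_obs())
for n in ("scene","side"):
    im=camera(n); cv2.imwrite(f"pics/{n}0.png",im[:,:,::-1]); print(n,get_calibration(n))
im=camera("wrist"); cv2.imwrite("pics/wrist0.png",im[:,:,::-1]); print(get_calibration("wrist"))
a=cv2.imread("pics/scene0.png");b=cv2.imread("pics/side0.png")
E
```

```text
pics
{'clock': 0.0, 'joint_pos': array([1.31503407e+00, 2.41401229e-01, 3.73151392e-03, 1.33519362e+00,
       1.68033916e-05, 1.57078580e+00]), 'joint_vel': array([-2.72459317e-04, -6.74623634e-04, -8.55815548e-04,  5.52631809e-05,
       -5.92972568e-04,  9.08002662e-04]), 'tau': array([ 1.21951725e-03, -3.72319579e+01,  2.52406830e+01,  1.70493324e-02,
        7.77308560e-05,  7.11699339e-07]), 'eef_pos': array([0.12632813, 0.48313086, 0.2304216 ]), 'tool_rot': array([ 1.27527578e-01,  9.91834486e-01, -1.02399186e-03, -1.40144111e-04]), 'ft_force': array([-0.19144183, -0.13904373, -0.11119339]), 'ft_torque': array([-0.01901831,  0.11276305,  0.01304081]), 'grasp_force': 0.0, 'grip_width': 0.0854796635814591}
scene {'fx': 436.7706817337272, 'fy': 436.7706817337272, 'cx': 316.38226256800846, 'cy': 205.03252436316797, 'rvec': array([ 2.03316505, -1.18354183,  0.52063521]), 'tvec': array([-0.35120643,  0.24561155,  0.66167195])}
side {'fx': 505.6168283155082, 'fy': 505.6168283155082, 'cx': 320.87566774477267, 'cy': 198.32500768421946, 'rvec': array([ 1.94702803, -1.75745753,  0.57442548]), 'tvec': array([-0.19825636,  0.37528697,  0.68645117])}
{'fx': 279.51186438243576, 'fy': 279.51186438243576, 'cx': 323.2462135516144, 'cy': 205.14001345839574, 'tool_from_camera': array([[-3.70891123e-06, -9.46135917e-01, -3.23769714e-01,
         8.33076635e-02],
       [ 9.99999902e-01, -1.47135796e-04,  4.18512124e-04,
        -6.16364916e-05],
       [-4.43607466e-04, -3.23769680e-01,  9.46135824e-01,
        -1.42534811e-01],
       [ 0.00000000e+00,  0.00000000e+00,  0.00000000e+00,
         1.00000000e+00]])}
```

View pics/scene0.png

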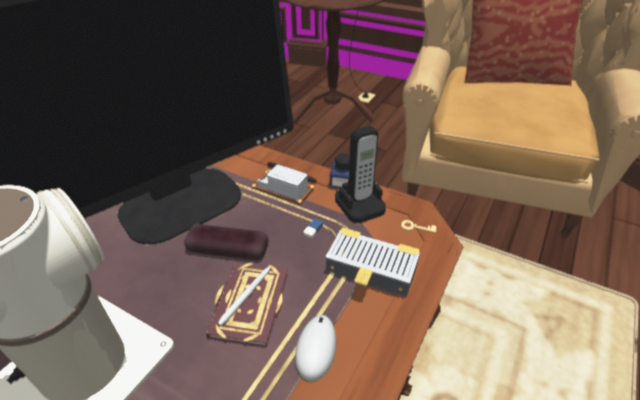

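View pics/side0.png

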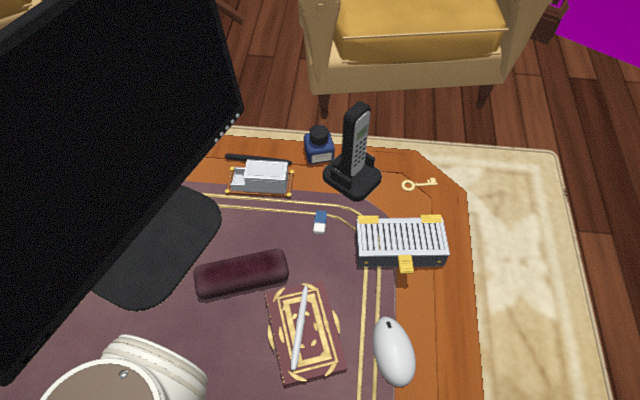

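The scene view shows the cassette at about (372,263) with its tab at (363,277), and the tin in its stand at (285,183), with the phone at (362,190). The side view shows the cassette at (402,243) with its tab at (405,264), and the stand at (260,177) with the chute towards the left. I'll enlarge these areas and measure them.

```bash
cat > h.py <<'E'
import cv2,numpy as np
from workcell import status,camera,get_calibration
from scipy.spatial.transform import Rotation as R
def K(c): return np.array([[c['fx'],0,c['cx']],[0,c['fy'],c['cy']],[0,0,1.]])
def cam(n,obs=None):
    c=get_calibration(n)
    if n!='wrist':
        Rm=cv2.Rodrigues(c['rvec'])[0]; return K(c),Rm,c['tvec']
    T=np.eye(4);T[:3,:3]=R.from_quat(obs['tool_rot']).as_matrix();T[:3,3]=obs['eef_pos']
    W=np.linalg.inv(T@c['tool_from_camera']); return K(c),W[:3,:3],W[:3,3]
def ray(C,px):
    k,Rm,t=C; d=Rm.T@np.linalg.inv(k)@np.array([px[0],px[1],1.]); return -Rm.T@t,d
def onz(C,px,z):
    o,d=ray(C,px); return o+d*(z-o[2])/d[2]
def proj(C,p):
    k,Rm,t=C; q=k@(Rm@np.array(p,float)+t); return q[:2]/q[2]
def tri(C1,p1,C2,p2):
    (a,u),(b,v)=ray(C1,p1),ray(C2,p2)
    s=np.linalg.lstsq(np.c_[u,-v],b-a,rcond=None)[0]
    return (a+u*s[0]+b+v*s[1])/2, np.linalg.norm(a+u*s[0]-b-v*s[1])
E
python3 - <<'E'
from h import *
S=cv2.imread("pics/scene0.png");D=cv2.imread("pics/side0.png");W=cv2.imread("pics/wrist0.png")
def crop(i,x,y,w,h): return cv2.resize(i[y:y+h,x:x+w],(400,300),interpolation=cv2.INTER_CUBIC)
o=np.vstack([np.hstack([crop(D,350,200,120,90),crop(D,215,135,100,75)]),np.hstack([crop(S,310,215,120,90),cv2.resize(W,(400,300))])])
cv2.imwrite("pics/c1.png",o)
cs=cam('scene');cd=cam('side')
for p in [(.07,.24,.441),(.63,.02,.441),(.07,.24,0),(.63,.02,0)]: print(proj(cs,p),proj(cd,p))
print('tab',tri(cs,(363,277),cd,(405,264)),'casctr',onz(cd,(402,243),.042),onz(cs,(372,260),.042))
print('stand',onz(cd,(260,180),.03),onz(cs,(285,183),.03))
E
```

```text
[-140.51264083   29.93124667] [-243.92111366  251.6764111 ]
[283.25266368 -48.6612737 ] [210.31770061 -86.33971635]
[ 29.26572855 274.88483487] [ 27.13190918 402.24483886]
[294.1035757  154.23188159] [246.56103404 133.90207276]
tab (array([ 0.33414054, -0.30448027,  0.03961455]), np.float64(0.0006323420121836121)) casctr [ 0.37279823 -0.29911926  0.042     ] [ 0.37377387 -0.30261827  0.042     ]
stand [ 0.48986366 -0.03530417  0.03      ] [ 0.49284088 -0.0442377   0.03      ]
```

View pics/c1.png

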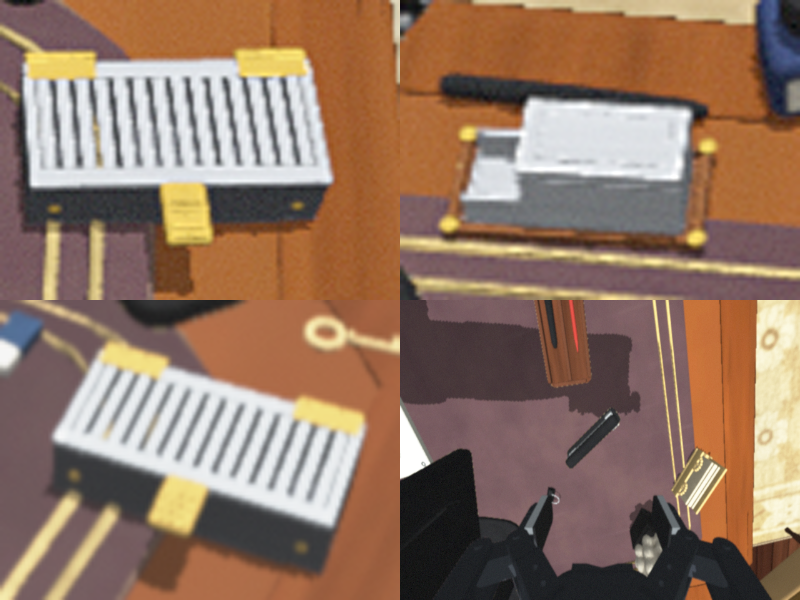

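The crops show the lid's outline (side crop corners (28,62), (310,62), (330,185), (28,187)), the tab, and the tin in its stand with the chute at the left end. The four gold corner knobs of the stand are also visible. The start pose is beyond the screen, so I'll have to lift over it.

Run:
```python
from h import *
np.set_printoptions(precision=4,suppress=True)
cs=cam('scene');cd=cam('side')
sd=lambda p:(350+p[0]*.3,200+p[1]*.3); sc=lambda p:(310+p[0]*.3,215+p[1]*.3); st=lambda p:(215+p[0]/4,135+p[1]/4)
A=[(26,62),(308,62),(330,183),(28,187)];B=[(105,48),(362,118),(332,226),(55,138)]
L=[tri(cs,sc(b),cd,sd(a)) for a,b in zip(A,B)]
for l in L: print('lid',*l)
L=np.array([l[0] for l in L]);print(L.mean(0),'ylen',np.linalg.norm(L[0]-L[1]),np.linalg.norm(L[2]-L[3]),'xlen',np.linalg.norm(L[0]-L[3]),np.linalg.norm(L[1]-L[2]))
y=L[0]+L[3]-L[1]-L[2];print('cas yaw (x axis) deg',np.degrees(np.arctan2(y[1],y[0]))-90)
T=np.array([onz(cd,st(p),.012) for p in [(67,133),(308,146),(297,238),(49,225)]]);print('stand',T,T.mean(0))
e=T[1]+T[2]-T[0]-T[3];print('stand long axis deg',np.degrees(np.arctan2(e[1],e[0])),[np.linalg.norm(T[i]-T[i-1]) for i in range(4)])
Q=np.array([onz(cd,st(p),.049) for p in [(125,98),(292,108),(289,176),(117,172)]]);print('tintop',Q,Q.mean(0),[np.linalg.norm(Q[i]-Q[i-1]) for i in range(4)])
e=Q[1]+Q[2]-Q[0]-Q[3];print(np.degrees(np.arctan2(e[1],e[0])))
print('phone base',onz(cd,(350,182),.02))
print('key',onz(cd,(420,184),0),'eraser',onz(cd,(320,221),.0))
```

```text
lid [ 0.4136 -0.222   0.0434] 0.0003008187365061542
lid [ 0.4233 -0.3671  0.0529] 0.002014353706088085
lid [ 0.3583 -0.3773  0.0419] 0.0007235962688752608
lid [ 0.3432 -0.2279  0.0389] 0.002662064831234905
[ 0.3846 -0.2986  0.0443] ylen 0.14572628057061734 0.1501622661412823 xlen 0.0708332069315918 0.0667308973616183
cas yaw (x axis) deg 4.822517565648383
stand [[ 0.5264  0.0283  0.012 ]
 [ 0.5307 -0.0894  0.012 ]
 [ 0.4752 -0.0917  0.012 ]
 [ 0.4706  0.0255  0.012 ]] [ 0.5007 -0.0318  0.012 ]
stand long axis deg -87.82455362913547 [np.float64(0.055913171318290024), np.float64(0.11785307096477962), np.float64(0.05546939227188638), np.float64(0.11722743955642898)]
tintop [[ 0.5209 -0.0056  0.049 ]
 [ 0.5231 -0.0844  0.049 ]
 [ 0.4829 -0.0886  0.049 ]
 [ 0.477  -0.0102  0.049 ]] [ 0.501  -0.0472  0.049 ] [np.float64(0.04415785709271937), np.float64(0.07885341721638078), np.float64(0.04039076121527771), np.float64(0.0786778449992884)]
-87.04693463103764
phone base [ 0.5105 -0.2031  0.02  ]
key [ 0.5354 -0.3385  0.    ] eraser [ 0.43   -0.1543  0.    ]
```

```bash
python3 -m creep '[[0,0,5,0,0,0],[0,0,5,0,0,0],[0,0,5,0,0,0],[0,0,5,0,0,0],[0,0,5,0,0,0],[0,0,5,0,0,0],[1.5,-3,1,0,0,-8],[2,-4,0,0,0,-8]]'; python3 -c "
from h import *
print(status.get_obs()['joint_pos']); cd=cam('side')
for p in [(323,177),(352,200),(383,182)]: print(onz(cd,p,0.0))"
```

```text
clock: 0.95
eef_pos: [0.1613, 0.4126, 0.5317]
tool_rot: [0.266, 0.964, 0.007, 0.002]
ft_force: [1.0, 0.5, -0.7]
grip_width: 0.0854
grasp_force: 0.0
[ 1.19942268e+00  2.24363764e-01  7.85187182e-01  2.11668808e+00
 -1.74338849e-03  1.73713930e+00]
[ 0.53287845 -0.14977233  0.        ]
[ 0.48351414 -0.20977561  0.        ]
[ 5.32793786e-01 -2.66950647e-01  1.11022302e-16]
```

```bash
python3 -m creep '[[4.4,-2,0,0,0,-8],[4.1,-2.4,0,0,0,-8],[3.9,-2.9,0,0,0,-8],[3.5,-3.3,0,0,0,-8],[3.2,-3.6,0,0,0,-8],[2.8,-3.9,0,0,0,-8],[2.3,-4.2,0,0,0,-8],[1.9,-4.4,0,0,0,-8]]'; python3 -c "
from h import *
o=status.get_obs();print(o['joint_pos'],o['eef_pos'],R.from_quat(o['tool_rot']).as_matrix())"
```

```text
clock: 1.75
eef_pos: [0.4227, 0.1416, 0.5302]
tool_rot: [0.737, 0.676, 0.003, 0.004]
ft_force: [1.5, 0.6, 0.6]
grip_width: 0.0855
grasp_force: 0.0
[ 0.32618033  0.23513208  0.79510358  2.12209846 -0.00426448  1.98396455] [0.42271678 0.14162298 0.53021912] [[ 8.68986752e-02  9.96171106e-01  9.57853362e-03]
 [ 9.96217065e-01 -8.68905519e-02 -1.26177619e-03]
 [-4.24660913e-04  9.65194532e-03 -9.99953329e-01]]
```

```bash
python3 -m creep '[[1.4,-4.6,0,0,0,-8],[0.9,-4.8,0,0,0,-8],[0.4,-4.9,0,0,0,-8],[-0.1,-4.9,0,0,0,-8],[-0.8,-3.8,-3,0,0,-8],[-1.2,-3.6,-3,0,0,-8],[-1.6,-3.2,-3.4,0,0,-8],[-1.6,-3,-3.6,0,0,-8]]' >/dev/null; python3 -m creep '[[-1.6,-2.5,-4,0,0,-8],[-1.6,-2.5,-4,0,0,-8],[-1.4,-2.2,-4,0,0,0],[-1.4,-2.2,-4,0,0,0],[-0.8,-1,-4,0,0,0],[0,0,-1,0,0,0],[0,0,0,0,0,0]]' 0.2
python3 - <<'E'
from h import *
o=status.get_obs();print(o['joint_pos'],R.from_quat(o['tool_rot']).as_matrix())
im=camera('wrist')[:,:,::-1];cv2.imwrite('pics/w1.png',im);np.save('w1.npy',{k:o[k] for k in('eef_pos','tool_rot')},allow_pickle=True)
C=cam('wrist',o)
for p in [(.326,-.304,.04),(.345,-.302,.04),(.385,-.299,.042)]:print(proj(C,p))
E
```

```text
clock: 3.25
eef_pos: [0.3267, -0.2877, 0.1898]
tool_rot: [0.999, 0.046, -0.001, 0.004]
ft_force: [-0.6, 0.7, 0.3]
grip_width: 0.0514
grasp_force: 0.0
[-0.71718046  0.13461069 -0.23734975  1.1950071  -0.0069939   2.33179473] [[ 0.99571323  0.09247827 -0.00171126]
 [ 0.09246233 -0.99568573 -0.00778745]
 [-0.00242404  0.00759584 -0.99996821]]
[337.05446475 192.38704273]
[337.12379659 175.19688286]
[338.5745566  136.84604543]
```

View pics/w1.png

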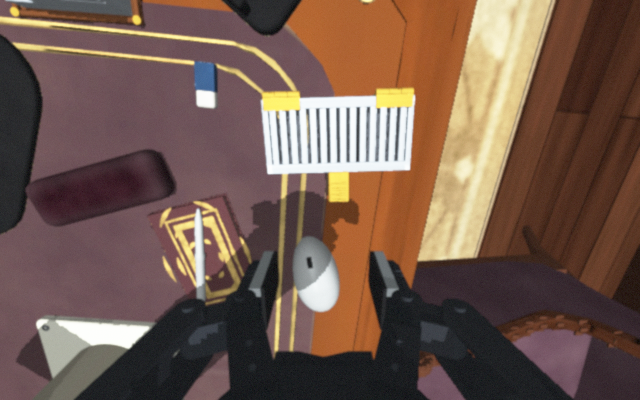

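The tab is at (340,187), with its outer part at about (340,192). The lid's front corners are at (267,174) and (411,170), and the lid looks nearly aligned with the tool.

Run:
```python
from h import *
np.set_printoptions(precision=4,suppress=True)
o=np.load('w1.npy',allow_pickle=True).item();C=cam('wrist',o)
P=[onz(C,p,z) for p,z in [((267,174),.043),((411,170),.043),((414,93),.042),((263,97),.042),((340,192),.044)]]
print(*P);d=P[0]-P[1];print(np.degrees(np.arctan2(d[1],d[0]))-90,np.linalg.norm(d));d=P[3]-P[2];print(np.degrees(np.arctan2(d[1],d[0]))-90)
print('need cm',(P[4]-o['eef_pos'])*100)
K_=[onz(C,p,.0) for p in [(290,25)]];print('phonecorner',K_, 'knob',onz(C,(137,19),.012),onz(C,(14,11),.012))
```

```text
[ 0.3402 -0.2281  0.043 ] [ 0.3583 -0.3785  0.043 ] [ 0.4328 -0.3671  0.042 ] [ 0.4157 -0.222   0.042 ] [ 0.3279 -0.3068  0.044 ]
6.835492861403125 0.15152478139619324
6.736534284727838
need cm [  0.1201  -1.9059 -14.5849]
phonecorner [array([ 0.4882, -0.2398,  0.    ])] knob [ 0.4764 -0.0916  0.012 ] [0.4719 0.026  0.012 ]
```

```bash
python3 -m creep '[[0.1,-1.9,-3,0,0,1.5],[0,0,-4.5,0,0,0],[0,0,-4.5,0,0,0],[0,0,-3.3,0,0,0],[0,0,-2,0,0,0],[0,0,0,0,0,0]]'; python3 -m creep '[[0,0,0,0,0,0],[0,0,0,0,0,0],[0,0,0,0,0,0],[0,0,0,0,0,0]]' -1
```

```text
clock: 3.9
eef_pos: [0.3294, -0.307, 0.0176]
tool_rot: [0.998, 0.061, -0.0, 0.005]
ft_force: [-0.5, 0.0, 0.3]
grip_width: 0.0512
grasp_force: 0.0
clock: 4.3
eef_pos: [0.3304, -0.3053, 0.0196]
tool_rot: [0.998, 0.061, 0.003, 0.003]
ft_force: [3.4, 9.2, 0.1]
grip_width: 0.0206
grasp_force: 58.5
```

```bash
python3 -m creep '[[0.24,0.15,1.83,0,0,0],[0.58,0.07,1.75,0,0,0],[0.89,0.11,1.62,0,0,0],[1.17,0.14,1.42,0,0,0],[1.41,0.17,1.17,0,0,0],[1.61,0.19,0.89,0,0,0],[1.74,0.21,0.58,0,0,0],[1.81,0.22,0.24,0,0,0]]' -1;  python3 -m creep '[[1.83,0.22,-0.1,0,0,0],[1.78,0.21,-0.44,0,0,0],[0.3,0.04,-0.1,0,0,0],[0,0,0,0,0,0]]' -1; python3 -c "
from h import *
im=camera('side')[:,:,::-1];im2=camera('scene')[:,:,::-1];f=lambda i,x,y:cv2.resize(i[y:y+150,x:x+200],(400,300))
cv2.imwrite('pics/o1.png',np.hstack([f(im,320,120),f(im2,280,150)]))"
```

```text
clock: 5.1
eef_pos: [0.4162, -0.2946, 0.1143]
tool_rot: [0.998, 0.059, -0.007, 0.006]
ft_force: [-13.0, -1.2, -1.4]
grip_width: 0.0203
grasp_force: 70.3
clock: 5.5
eef_pos: [0.4408, -0.2916, 0.1109]
tool_rot: [0.998, 0.056, -0.02, 0.008]
ft_force: [-59.7, -1.3, 49.1]
grip_width: 0.0149
grasp_force: 91.7
```

View pics/o1.png

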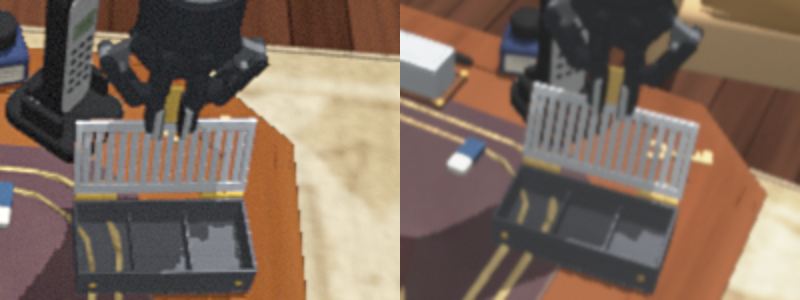

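The lid stands at about 95–100°, with the tab still between the fingers and the fingertips jammed against the lid's edge. I'll ease off, release, and push the lid the rest of the way from its inner face.

```bash
python3 -m creep '[[-1.0,-0.1,0.3,0,0,0],[-0.8,-0.1,0.3,0,0,0],[0,0,0,0,0,0]]'; python3 -m creep '[[0,0,0,0,0,0],[0,0,0,0,0,0],[0,0,2,0,0,0],[0,0,4,0,0,0],[-2.5,-0.3,0,0,0,0],[-3,-0.3,0,0,0,0]]' 0.2
```

```text
clock: 5.9
eef_pos: [0.4384, -0.2919, 0.1137]
tool_rot: [0.998, 0.058, -0.004, 0.005]
ft_force: [-13.1, 0.1, 3.2]
grip_width: 0.0002
grasp_force: 6.6
clock: 6.5
eef_pos: [0.3914, -0.2997, 0.1768]
tool_rot: [0.998, 0.061, 0.004, 0.008]
ft_force: [-1.0, -0.7, -0.2]
grip_width: 0.0514
grasp_force: 0.0
```

```bash
python3 -m creep '[[0,0.2,-4,0,0,0],[0,0,-3.2,0,0,0],[0,0,0,0,0,0],[1.5,0.2,0,0,0,0],[1.5,0.2,0,0,0,0],[0.7,0.1,0,0,0,0],[0.5,0,0,0,0,0],[0.3,0,0,0,0,0]]' -1; python3 -c "
from h import *
im=camera('side')[:,:,::-1];im2=camera('scene')[:,:,::-1];f=lambda i,x,y:cv2.resize(i[y:y+150,x:x+200],(400,300))
cv2.imwrite('pics/o2.png',np.hstack([f(im,320,120),f(im2,280,150)]))"
```

```text
clock: 7.3
eef_pos: [0.4348, -0.2915, 0.1013]
tool_rot: [0.998, 0.06, 0.0, 0.006]
ft_force: [-5.6, 0.8, 7.0]
grip_width: -0.0001
grasp_force: 3.5
```

```bash
python3 -m creep '[[0.4,0,0,0,0,0],[0.4,0,0,0,0,0],[0,0,0,0,0,0]]' -1;python3 -m creep '[[0.4,0,0,0,0,0],[0.4,0,0,0,0,0],[0,0,0,0,0,0]]' -1; python3 -c "
from h import *
im=camera('side')[:,:,::-1];im2=camera('scene')[:,:,::-1];f=lambda i,x,y:cv2.resize(i[y:y+150,x:x+200],(400,300))
cv2.imwrite('pics/o2.png',np.hstack([f(im,320,120),f(im2,280,150)]))"
```

```text
clock: 7.7
eef_pos: [0.4351, -0.2914, 0.1006]
tool_rot: [0.998, 0.058, -0.007, 0.005]
ft_force: [-18.6, -0.9, 14.8]
grip_width: 0.0001
grasp_force: 11.1
clock: 8.0
eef_pos: [0.4357, -0.2913, 0.1005]
tool_rot: [0.998, 0.057, -0.014, 0.005]
ft_force: [-36.7, -1.0, 27.6]
grip_width: -0.0
grasp_force: 21.5
```

```bash
python3 -m creep '[[-3,0,0.5,0,0,0],[0,0,5,0,0,0],[0,0,5,0,0,8.5],[0,0,5,0,0,8.5],[1,3,1.5,0,0,8.5],[1.5,4.5,0,0,0,8.5],[1.5,4.5,0,0,0,8.5],[1.5,4.5,0,0,0,8.5]]' >/dev/null; python3 -m creep '[[1.5,4.5,0,0,0,8.5],[1.3,2.5,-2,0,0,8.5],[0.8,1.1,-4,0,0,8.5],[0,0,-3,0,0,8.5],[0,0,0,0,0,0]]' 0.8
python3 - <<'E'
from h import *
np.set_printoptions(precision=4,suppress=True)
o=status.get_obs();print(o['joint_pos'],R.from_quat(o['tool_rot']).as_matrix())
im=camera('wrist')[:,:,::-1];im2=cv2.imread('pics/o2.png');
np.save('w2.npy',{k:o[k] for k in('eef_pos','tool_rot')},allow_pickle=True);cv2.imwrite('pics/w2raw.png',im)
cv2.imwrite('pics/w2.png',np.vstack([im[:, :],cv2.resize(im2,(640,240))])[:600])
C=cam('wrist',o)
for p in [(.501,-.032,.049),(.501,-.046,.049)]:print(proj(C,p))
E
```

```text
clock: 9.4
eef_pos: [0.5077, -0.0444, 0.176]
tool_rot: [0.695, 0.719, 0.001, -0.0]
ft_force: [-1.1, -0.2, 0.0]
grip_width: 0.0724
grasp_force: 0.0
[-0.0883  0.2898 -0.076   1.2043  0.0017  1.4496] [[-0.0329  0.9995  0.001 ]
 [ 0.9995  0.0329  0.0016]
 [ 0.0016  0.001  -1.    ]]
[316.6119 184.9696]
[316.262  198.3951]
```

View pics/w2.png

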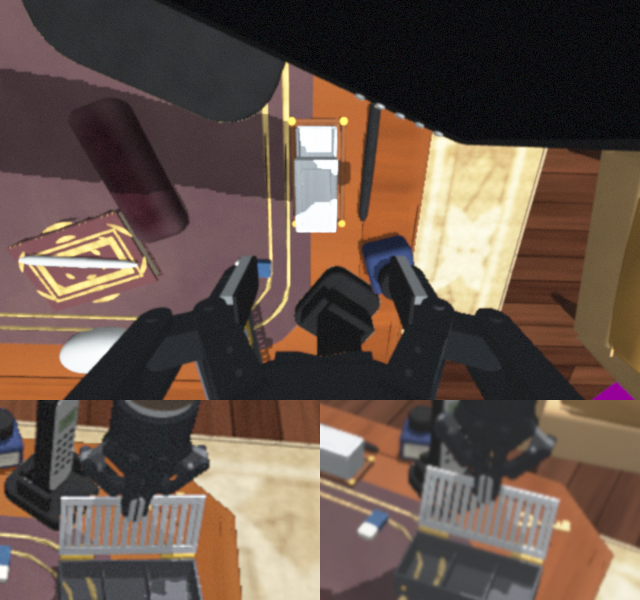

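The wrist view shows the stand's knobs at (292,121), (344,121), (342,224) and (295,224), and the tin's cover at (295..338, 158..233) with the chute towards the screen. The inset shows the lid fully back.

```bash
python3 - <<'E'
from h import *
np.set_printoptions(precision=4,suppress=True)
o=np.load('w2.npy',allow_pickle=True).item();C=cam('wrist',o)
P=np.array([onz(C,p,.049) for p in [(295,158),(338,158),(337,233),(295,233)]]);print('tintop',P,P.mean(0))
P=np.array([onz(C,p,.012) for p in [(292,121),(344,121),(342,224),(295,224)]]);print('stand',P,P.mean(0))
E
python3 -c "
import cv2;i=cv2.imread('pics/w2raw.png');cv2.imwrite('pics/w2c.png',cv2.resize(i[110:245,270:370],None,fx=4.4,fy=4.4,interpolation=cv2.INTER_CUBIC))"
```

```text
tintop [[ 0.4795 -0.0059  0.049 ]
 [ 0.5209 -0.0045  0.049 ]
 [ 0.5238 -0.0835  0.049 ]
 [ 0.4795 -0.085   0.049 ]] [ 0.5009 -0.0447  0.049 ]
stand [[ 0.4728  0.0268  0.012 ]
 [ 0.5275  0.0286  0.012 ]
 [ 0.5318 -0.0884  0.012 ]
 [ 0.476  -0.0903  0.012 ]] [ 0.502  -0.0308  0.012 ]
```

View pics/w2c.png

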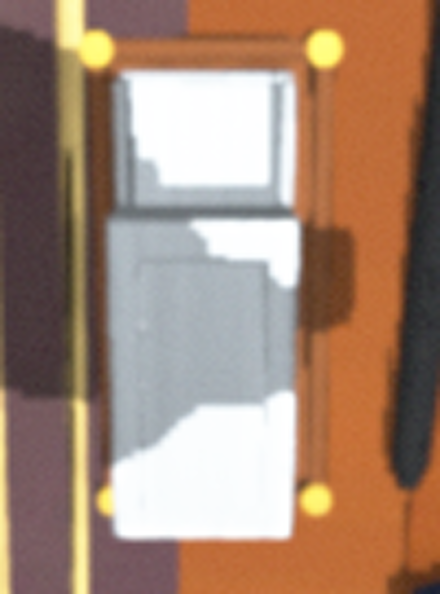

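```bash
python3 -m creep '[[-0.7,0.3,-2,6,0.2,0],[0,0,-4,6,0.2,0],[0,0,-4,0,0,0],[0,0,-3.5,0,0,0],[0,0,-2,0,0,0],[0,0,-1,0,0,0],[0,0,0,0,0,0]]' 0.35; python3 -m creep '[[0,0,0,0,0,0],[0,0,0,0,0,0],[0,0,0,0,0,0],[0,0,0,0,0,0]]' -1
```

```text
clock: 10.15
eef_pos: [0.5048, -0.043, 0.016]
tool_rot: [0.693, 0.713, 0.077, -0.071]
ft_force: [-0.4, 0.8, 0.6]
grip_width: 0.0574
grasp_force: 0.0
clock: 10.55
eef_pos: [0.5059, -0.0429, 0.0177]
tool_rot: [0.692, 0.714, 0.078, -0.07]
ft_force: [-1.2, -2.4, 6.7]
grip_width: 0.0413
grasp_force: 61.7
```

```bash
cat > t.py <<'E'
from h import *
np.set_printoptions(precision=4,suppress=True)
Cc=np.array([.38675,-.2989]);yaw=np.radians(6.8);ex=np.array([np.cos(yaw),np.sin(yaw)]);ey=np.array([-ex[1],ex[0]])
g=np.load('grasp.npy',allow_pickle=True).item()
def Rtin(head,a):  # head: direction of chute; a: tilt chute-down (rad)
    f=np.array([np.cos(head)*np.cos(a),np.sin(head)*np.cos(a),-np.sin(a)]); x=-f; y=np.array([np.sin(head),-np.cos(head),0]); 
    return np.c_[x,y,np.cross(x,y)]
Rg=R.from_quat(g['tool_rot']).as_matrix(); h0=np.arctan2(Rg[1,1],Rg[0,1])+np.pi/2
Rrel=Rtin(h0,0).T@Rg; TCPt=np.array([.0114,0,.0127]); LIP=np.array([-.052,0,.003])
def state(o=None):
    o=o or status.get_obs(); Rt=R.from_quat(o['tool_rot']).as_matrix()@Rrel.T
    lip=o['eef_pos']+Rt@(LIP-TCPt); f=-Rt[:,0]
    return o,Rt,lip,np.degrees(np.arctan2(f[1],f[0])),np.degrees(-np.arcsin(f[2]))
def cas(p): d=p[:2]-Cc; return np.array([d@ex,d@ey,p[2]])*1000
def goal(cx,cy,z,a,head=yaw):
    Rt=Rtin(head,np.radians(a)); lip=np.r_[Cc+ex*cx/1000+ey*cy/1000,z/1000]
    p=lip+Rt@(TCPt-LIP); o=status.get_obs(); q=Rt@Rrel
    w=R.from_matrix(q@R.from_quat(o['tool_rot']).as_matrix().T).as_rotvec(degrees=True)
    print('goal d cm',(p-o['eef_pos'])*100,'turn',w,'TCP',p)
def show():
    o,Rt,lip,h,a=state(); print('t',o['clock'],'lip cas mm',cas(lip),'head',round(h,1),'tilt',round(a,1),'q',o['joint_pos'],'w',o['grip_width'])
E
python3 - <<'E'
from workcell import status;import numpy as np
o=status.get_obs();np.save('grasp.npy',{k:o[k] for k in('eef_pos','tool_rot')},allow_pickle=True)
E
python3 -m creep '[[0,0,1,0,0,0],[0,0,3,0,0,0],[0,0,5,0,0,0],[-2,-1,4,0,0,0],[-4,-2,0,0,0,-8.5],[-4,-2,0,0,0,-8.5],[-4,-2,0,0,0,-8.5],[-4,-2,0,0,0,-8.5]]' ; python3 -c "
from t import *
show();goal(-10,49,85,0)"
```

```text
clock: 11.35
eef_pos: [0.3226, -0.1327, 0.1462]
tool_rot: [0.872, 0.478, 0.094, -0.045]
ft_force: [0.1, -1.3, -1.8]
grip_width: 0.0412
grasp_force: 61.5
t 11.35 lip cas mm [ -3.8055 221.7024 136.5205] head 57.4 tilt -0.0 q [-0.5719 -0.0078 -0.5336  1.034   0.2093  1.5674] w 0.041209352848876064
goal d cm [ -1.4537 -12.6283  -5.1473] turn [ -0.1565  -0.0455 -50.6221] TCP [ 0.3081 -0.2589  0.0947]
```

```bash
python3 -m creep '[[-0.25,-2.1,-0.4,0,0,-8.44],[-0.25,-2.1,-0.6,0,0,-8.44],[-0.25,-2.1,-0.8,0,0,-8.44],[-0.25,-2.1,-1,0,0,-8.44],[-0.25,-2.1,-1.1,0,0,-8.44],[-0.2,-2.1,-1.2,0,0,-8.44],[0,0,0,0,0,0]]'
python3 - <<'E'
from t import *
show();goal(-12,49,60,20)
o=status.get_obs();im=camera('wrist');cv2.imwrite('pics/p0.png',im[:,:,::-1]);C=cam('wrist',o)
_,Rt,lip,h,a=state(o);T0=o['eef_pos']-Rt@TCPt
for p in [(-.052,.018,.003),(-.052,-.018,.003),(-.024,.018,.003),(-.024,-.018,.003),(-.024,.021,.044)]: print(proj(C,T0+Rt@np.array(p)))
E
```

```text
clock: 12.05
eef_pos: [0.3089, -0.2589, 0.0941]
tool_rot: [0.993, 0.061, 0.104, -0.001]
ft_force: [-0.2, 0.0, -2.5]
grip_width: 0.0408
grasp_force: 61.9
t 12.05 lip cas mm [-9.1797 49.1466 84.4141] head 6.9 tilt -0.0 q [-0.8196  0.0785 -0.605   0.7552  0.1624  2.2109] w 0.04078080025200077
goal d cm [ 0.4289  0.0545 -0.3299] turn [-2.6401 19.8407 -0.0782] TCP [ 0.3132 -0.2583  0.0908]
[353.5583 152.1576]
[292.1614 152.1015]
[352.9428 199.6044]
[292.7946 199.6889]
[370.3073 208.793 ]
```

View pics/p0.png

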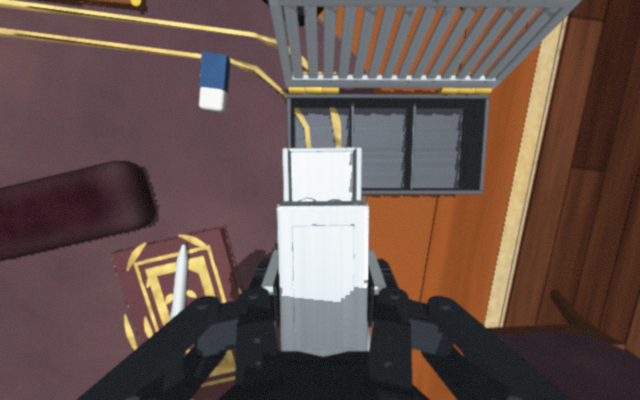

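The tin is level over bay 1 (x 292–350). The lip is at row 150, and two tablets peep out under the visor at (306,200) and (337,200). Bays 2 and 3 are clear to the right.

```bash
cat > look.py <<'E'
from t import *
import sys
# chute patch is fixed in the wrist image; save it and bay blobs
o=status.get_obs();im=camera('wrist');show()
n=sys.argv[1];cv2.imwrite(f'pics/l_{n}.png',im[:,:,::-1]);C=cam('wrist',o)
g=cv2.cvtColor(im,cv2.COLOR_RGB2GRAY);p=g[152:202,292:354].astype(int)
np.save(f'chute_{n}.npy',p)
e=cv2.morphologyEx(p.astype(np.uint8),cv2.MORPH_BLACKHAT,np.ones((7,7),np.uint8))
if len(sys.argv)>2: print(p[::4,::5])
print('chute dark-edge px per 8 rows (lip->visor):',[(e[i:i+8]>18).sum() for i in range(0,50,8)])
# bays: white blobs whose ray hits floor+10mm inside cassette and not on the tin
hsv=cv2.cvtColor(im,cv2.COLOR_RGB2HSV);m=((hsv[...,1]<60)&(hsv[...,2]>140)).astype(np.uint8)
m[146:,280:368]=0
for k,cy in ((1,49),(2,0),(3,-49)):
    q=np.zeros_like(m);pts=[proj(C,np.r_[Cc+ex*x/1000+ey*y/1000,.013]) for x,y in [(-34,cy-23.5),(34,cy-23.5),(34,cy+23.5),(-34,cy+23.5)]]
    cv2.fillPoly(q,[np.int32(pts)],1);pp=np.array([proj(C,np.r_[Cc+ey*(cy+s)/1000,.013]) for s in(-8,8)])
    A=np.pi/4*np.sum((pp[1]-pp[0])**2); mm=cv2.morphologyEx(m*q,cv2.MORPH_OPEN,np.ones((3,3),np.uint8))
    _,_,stt,cen=cv2.connectedComponentsWithStats(mm); print('bay',k,'white/tablet area',round(mm.sum()/A,2),[(int(c[0]),int(c[1]),round(s[4]/A,2)) for s,c in zip(stt[1:],cen[1:]) if s[4]>.15*A])
E
python3 -m creep '[[0.15,0,-0.6,-0.9,6.6,0],[0.15,0,-0.6,-0.9,6.6,0],[0.15,0,-0.5,-0.9,6.6,0],[0,0,0,0,0,0]]'; python3 look.py a 1
```

```text
clock: 12.5
eef_pos: [0.3175, -0.2576, 0.0775]
tool_rot: [0.995, 0.067, -0.069, 0.011]
ft_force: [0.7, -0.1, -2.8]
grip_width: 0.0415
grasp_force: 61.7
t 12.55 lip cas mm [-8.8892 50.1045 46.9355] head 7.4 tilt 19.8 q [-0.6076  0.272  -0.3979  0.9948 -0.1019  2.4066] w 0.04159231298482201
[[255 255 255 255 255 255 255 255 255 255 255 255 225]
 [255 255 255 255 255 255 255 255 255 255 255 255 231]
 [255 255 255 255 255 255 255 255 255 255 255 255 199]
 [255 255 255 255 255 255 255 255 255 255 255 255 200]
 [255 255 255 255 255 255 255 255 255 255 255 255 197]
 [253 255 255 255 255 255 255 255 255 255 255 255 198]
 [217 245 255 255 255 255 255 255 255 255 255 255 198]
 [205 223 255 255 255 255 255 255 255 255 255 255 187]
 [206 225 235 242 254 255 242 226 239 243 254 225 187]
 [193 224 227 214 219 225 223 223 223 222 220 225 186]
 [193 225 240 251 249 200 224 218 214 237 223 224 187]
 [195 235 251 250 251 249 224 236 251 251 249 231 181]
 [169 238 239 239 235 234 187 235 231 231 229 226 163]]
chute dark-edge px per 8 rows (lip->visor): [np.int64(16), np.int64(18), np.int64(23), np.int64(22), np.int64(78), np.int64(44), np.int64(92)]
bay 1 white/tablet area 7.79 [(308, 72, np.float64(0.23)), (313, 110, np.float64(5.97)), (348, 110, np.float64(1.53))]
bay 2 white/tablet area 12.43 [(392, 123, np.float64(12.3))]
bay 3 white/tablet area 11.07 [(460, 126, np.float64(11.07))]
```

```bash
python3 - <<'E'
import cv2,numpy as np
g=cv2.imread('pics/l_a.png');h=cv2.cvtColor(g,cv2.COLOR_BGR2GRAY);print(h[75:150:8,290:500:10]);print(g[120,[305,330,390,460]])
E
python3 -m creep '[[0.1,0,0.0,-0.4,3,0],[0,0,0,0,0,0],[-0.4,0,0.15,0,0,0],[0.4,0,-0.15,0,0,0],[-0.4,0,0.15,0,0,0],[0.4,0,-0.15,0,0,0],[0,0,0,0,0,0]]'|head -1; python3 look.py b 1 | head -16
```

```text
[[166 109 111 106 101 151 107  98 116 117 125 121 124 124 138 142 147 152
  151 154 155]
 [192 208 184 183 175 246 174  63 176 141 173 165 118 163 103  63 141 107
  159 107 124]
 [173 249 181 182 181 248 180  70 178 174 175 174 173 171  79  80 167 166
  168 165 163]
 [173 221 185 181 184 244 181  78 177 177 173 174 173 174  62 146 168 170
  169 168 167]
 [155 182 184 179 179 244 176 103 173 172 172 174 174 171  62 170 167 165
  164 166 166]
 [140 178 187 175 177 201 174 127 174 172 168 169 170 171  59 165 165 165
  168 166 133]
 [125 177 217 173 177 219 171 150 169 170 169 170 168 157  63 169 168 169
  168 165  95]
 [111 178 241 177 173 247 173 168 171 171 170 165 167 130  66 166 167 167
  167 168  91]
 [ 91 176 206 171 153 232 173 181 168 173 170 169 168 104  67 168 168 170
  166 165  62]
 [131 154 204 171 197 233 167 220 165 167 164 163 161 100  97 158 159 163
  163 129  66]]
[[184 250 254]
 [190 178 169]
 [182 165 161]
 [177 166 158]]
clock: 13.25
t 13.3 lip cas mm [-11.4555  48.7163  44.085 ] head 7.0 tilt 22.9 q [-0.5858  0.3036 -0.3618  1.0415 -0.1357  2.438 ] w 0.0411527825475
[... 281 characters left out ...]
[217 223 227 221 225 220 255 255 255 255 255 255 197]
 [215 223 227 223 224 222 222 255 255 255 255 255 198]
 [207 223 228 221 222 221 223 228 254 225 235 241 185]
 [206 224 236 250 248 208 225 221 246 234 222 224 185]
 [197 231 250 250 250 250 223 224 251 250 249 230 183]
 [191 248 250 250 250 249 222 250 250 250 249 248 189]
 [194 248 249 250 250 249 227 250 249 250 249 248 184]
 [168 234 239 236 236 233 200 235 230 231 227 226 158]]
chute dark-edge px per 8 rows (lip->visor): [np.int64(24), np.int64(16), np.int64(23), np.int64(72), np.int64(46), np.int64(48), np.int64(97)]
bay 1 white/tablet area 8.81 [(323, 63, np.float64(0.69)), (311, 103, np.float64(6.4)), (346, 103, np.float64(1.72))]
```

```bash
sed -i "s/^hsv=.*/m=(im.min(2)>208).astype(np.uint8)/" look.py
python3 -m creep '[[0.05,0,0.0,-0.25,2,0],[-0.5,0,0.2,0,0,0],[0.5,0,-0.2,0,0,0],[-0.5,0,0.2,0,0,0],[0.5,0,-0.2,0,0,0],[-0.5,0,0.2,0,0,0],[0.5,0,-0.2,0,0,0],[0,0,0,0,0,0]]'|head -1; python3 look.py c 1
```

```text
clock: 14.1
t 14.15 lip cas mm [-12.0498  48.6941  42.0685] head 7.0 tilt 24.9 q [-0.5699  0.3269 -0.336   1.0738 -0.156   2.4571] w 0.04131201953558045
[[218 220 221 213 218 222 255 255 255 255 255 255 220]
 [225 228 229 244 238 226 243 253 225 244 233 255 227]
 [223 228 252 253 253 251 226 228 255 255 255 255 206]
 [225 245 252 252 253 252 231 247 255 255 255 255 209]
 [223 249 252 252 253 252 247 252 255 255 255 255 251]
 [223 249 252 252 252 252 244 252 252 253 255 255 248]
 [224 236 252 252 252 252 231 251 252 252 255 255 228]
 [212 229 248 252 252 246 229 234 252 252 252 247 195]
 [214 229 233 232 234 228 229 230 233 247 239 229 192]
 [206 230 233 225 225 231 230 231 228 229 228 230 195]
 [202 232 242 252 250 216 229 231 219 218 224 229 194]
 [204 236 252 252 252 251 225 212 250 252 249 230 195]
 [176 237 243 241 239 239 199 233 238 237 236 227 165]]
chute dark-edge px per 8 rows (lip->visor): [np.int64(52), np.int64(25), np.int64(22), np.int64(21), np.int64(26), np.int64(42), np.int64(73)]
bay 1 white/tablet area 0.64 [(298, 87, np.float64(0.39))]
bay 2 white/tablet area 0.0 []
bay 3 white/tablet area 0.0 []
```

```bash
python3 -m creep '[[-0.5,0,0.2,0,0,0],[0.5,0,-0.2,0,0,0],[-0.5,0,0.2,0,0,0],[0.5,0,-0.2,0,0,0],[0,0,0,0,0,0]]'|head -1; python3 look.py d 1
```

```text
clock: 14.65
t 14.7 lip cas mm [-11.9996  48.7154  42.0481] head 7.0 tilt 24.9 q [-0.5698  0.327  -0.3359  1.0739 -0.1559  2.4572] w 0.041039144014218536
[[214 225 251 252 254 255 255 254 255 255 255 255 219]
 [223 247 251 252 252 252 255 255 255 255 255 255 251]
 [221 248 251 252 252 251 254 255 255 255 255 255 255]
 [221 235 251 252 251 251 242 250 255 255 255 255 250]
 [220 224 250 251 251 250 226 233 255 255 255 255 205]
 [221 226 230 242 245 226 225 227 243 252 255 255 204]
 [218 227 230 225 227 226 227 228 224 224 223 255 203]
 [210 227 226 233 226 223 226 225 224 225 223 226 188]
 [208 227 251 252 252 248 226 226 221 247 228 227 192]
 [199 243 251 252 252 251 226 225 252 251 251 235 192]
 [200 250 251 251 251 251 239 251 251 251 251 250 192]
 [199 248 251 251 251 251 234 251 251 251 250 250 191]
 [173 228 241 237 237 237 203 237 233 234 232 230 166]]
chute dark-edge px per 8 rows (lip->visor): [np.int64(13), np.int64(23), np.int64(24), np.int64(20), np.int64(35), np.int64(43), np.int64(81)]
bay 1 white/tablet area 0.32 [(298, 87, np.float64(0.21))]
bay 2 white/tablet area 0.0 []
bay 3 white/tablet area 0.0 []
```

```bash
python3 -m creep '[[-0.5,0,0.2,0,0,0],[0.5,0,-0.2,0,0,0],[-0.5,0,0.2,0,0,0],[0.5,0,-0.2,0,0,0],[-0.5,0,0.2,0,0,0],[0.5,0,-0.2,0,0,0],[0,0,0,0,0,0]]'|head -1; python3 look.py e 1
```

```text
clock: 15.4
t 15.45 lip cas mm [-12.056   48.7284  42.0226] head 7.0 tilt 24.9 q [-0.5698  0.3271 -0.3359  1.0739 -0.156   2.4572] w 0.041396732497682845
[[209 212 217 205 210 215 255 255 255 255 255 255 214]
 [217 220 225 219 223 221 240 255 255 255 255 255 220]
 [216 223 226 221 223 220 221 244 254 255 255 255 201]
 [217 222 239 250 251 243 221 223 218 252 236 255 201]
 [216 229 250 251 250 251 223 220 255 255 255 255 199]
 [218 244 250 250 251 250 242 245 251 251 255 255 200]
 [216 245 250 250 250 250 247 250 250 250 255 255 242]
 [208 235 249 250 250 250 232 250 250 250 250 252 236]
 [205 224 248 250 250 249 221 248 250 250 250 249 182]
 [195 223 229 242 240 224 225 226 250 250 249 239 187]
 [194 224 227 225 226 225 224 225 224 240 225 226 183]
 [194 226 222 209 199 218 225 226 222 225 222 225 185]
 [169 208 231 236 235 213 202 203 191 188 193 195 159]]
chute dark-edge px per 8 rows (lip->visor): [np.int64(17), np.int64(49), np.int64(38), np.int64(35), np.int64(26), np.int64(46), np.int64(102)]
bay 1 white/tablet area 2.42 [(322, 116, np.float64(2.34))]
bay 2 white/tablet area 0.0 []
bay 3 white/tablet area 0.0 []
```

```bash
python3 -m creep '[[-0.5,0,0.2,0,0,0],[0.5,0,-0.2,0,0,0],[-0.5,0,0.2,0,0,0],[0.5,0,-0.2,0,0,0],[-0.5,0,0.2,0,0,0],[0.5,0,-0.2,0,0,0],[-0.5,0,0.2,0,0,0],[0.5,0,-0.2,0,0,0]]'|head -1; python3 look.py f 1;python3 -m creep '[[-0.5,0,0.2,0,0,0],[0.5,0,-0.2,0,0,0]]'|head -1; python3 look.py g 1
```

```text
clock: 16.25
t 16.3 lip cas mm [-11.6712  48.6777  41.9776] head 7.0 tilt 24.9 q [-0.5697  0.3273 -0.3357  1.0734 -0.1555  2.4577] w 0.041167072912555155
[[210 212 215 206 210 219 255 255 255 255 255 255 255]
 [219 221 225 218 223 219 222 237 255 255 255 255 202]
 [216 221 224 220 224 220 220 223 254 255 255 254 226]
 [217 222 225 221 223 221 221 223 238 255 255 255 198]
 [217 222 226 221 224 222 221 222 217 223 255 255 197]
 [217 223 224 231 236 220 222 224 220 221 226 255 198]
 [217 222 248 251 251 250 220 223 216 216 216 223 199]
 [204 227 250 251 250 250 238 219 247 251 250 231 184]
 [205 240 250 250 250 250 248 238 250 251 250 248 184]
 [196 236 249 250 250 250 245 250 250 250 249 248 184]
 [193 225 249 250 250 249 231 249 250 250 249 248 197]
 [194 225 239 250 250 245 224 247 250 249 249 248 189]
 [170 207 210 201 207 204 202 202 231 231 228 222 156]]
chute dark-edge px per 8 rows (lip->visor): [np.int64(16), np.int64(16), np.int64(22), np.int64(42), np.int64(41), np.int64(34), np.int64(116)]
bay 1 white/tablet area 3.68 [(320, 119, np.float64(3.07)), (339, 140, np.float64(0.55
[... 530 characters left out ...]
0 222 226 255 202]
 [214 223 249 251 250 250 228 223 221 247 243 228 197]
 [205 234 250 250 250 250 247 222 251 250 250 248 186]
 [206 242 250 250 250 250 247 249 250 250 249 249 185]
 [195 228 250 250 250 250 240 249 250 250 250 248 192]
 [192 226 246 250 250 250 224 249 250 250 249 248 188]
 [193 226 228 235 243 225 224 235 250 250 249 247 188]
 [169 207 212 201 203 202 199 201 226 231 228 196 156]]
chute dark-edge px per 8 rows (lip->visor): [np.int64(17), np.int64(16), np.int64(37), np.int64(41), np.int64(39), np.int64(28), np.int64(114)]
bay 1 white/tablet area 3.33 [(327, 115, np.float64(2.91)), (312, 140, np.float64(0.36))]
bay 2 white/tablet area 0.0 []
bay 3 white/tablet area 0.0 []
```

Four have gone into bay 1 (two pairs), and the third pair is waiting on the chute. I'll tip back, move to bay 2 and check bay 1 from there.

```bash
python3 -m creep '[[0,0,0.4,0.9,-8.2,0],[0,0,0.3,0.9,-8,0],[0.2,-1.6,0,0,0,0],[0.2,-1.7,0,0,0,0],[0.2,-1.6,0,0,0,0],[0,0,0,0,0,0]]'|head -1;python3 look.py i; python3 -c "
from t import *
goal(-12,0,42,23)"
```

```text
clock: 17.15
t 17.2 lip cas mm [-4.178  -1.8414 65.5128] head 6.9 tilt 8.7 q [-0.7864  0.2265 -0.4297  0.8649  0.0331  2.2325] w 0.041035168454637484
chute dark-edge px per 8 rows (lip->visor): [np.int64(35), np.int64(31), np.int64(39), np.int64(26), np.int64(59), np.int64(70), np.int64(110)]
bay 1 white/tablet area 2.85 [(263, 137, np.float64(1.24)), (241, 142, np.float64(0.97)), (243, 165, np.float64(0.64))]
bay 2 white/tablet area 0.0 []
bay 3 white/tablet area 0.0 []
goal d cm [-0.1403  0.1727 -0.899 ] turn [-1.4411 14.2292 -0.1545] TCP [ 0.3206 -0.3068  0.0757]
```

```bash
python3 -c "
import cv2;i=cv2.imread('pics/l_i.png');cv2.imwrite('pics/v9.png',cv2.resize(i[60:240,200:440],None,fx=3.2,fy=3.2,interpolation=cv2.INTER_CUBIC))"
```

```text
(no output)
```

View pics/v9.png

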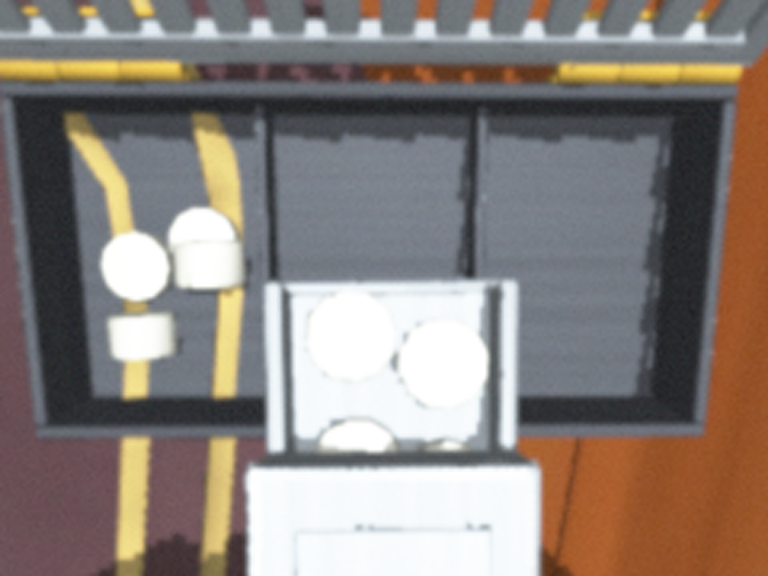

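Bay 1 holds four tablets (one flat, two together, one on edge). Two lie on the chute with the left one ahead, and the last two wait at the visor.

```bash
python3 -m creep '[[-0.07,0.09,-0.45,-0.72,7.1,0],[-0.07,0.09,-0.45,-0.72,7.1,0],[-0.5,0,0.2,0,0,0],[0.5,0,-0.2,0,0,0],[-0.5,0,0.2,0,0,0],[0.5,0,-0.2,0,0,0],[0,0,0,0,0,0]]'|head -1; python3 look.py j 1
```

```text
clock: 17.9
t 17.95 lip cas mm [-12.2403   1.1393  42.6193] head 7.0 tilt 22.9 q [-0.6638  0.3577 -0.2844  1.0541 -0.1443  2.3608] w 0.040914872547418456
[[173 190 215 250 252 253 253 252 251 251 253 254 187]
 [187 189 198 249 254 254 254 254 254 254 254 254 169]
 [184 191 195 198 218 254 254 254 254 254 254 254 167]
 [186 189 196 190 246 233 252 254 254 254 254 254 169]
 [180 191 197 235 248 255 254 254 254 254 254 254 169]
 [180 190 232 236 236 242 255 254 247 251 253 254 166]
 [182 192 232 236 236 234 250 222 183 228 242 254 159]
 [174 192 233 234 236 234 234 193 255 255 255 255 158]
 [172 194 232 235 235 234 230 183 255 255 255 255 251]
 [167 193 204 234 235 234 203 223 235 234 234 232 218]
 [165 191 199 193 197 195 193 219 234 235 233 231 219]
 [166 194 199 194 199 195 196 202 234 234 234 231 165]
 [141 177 178 173 172 172 168 171 203 204 202 196 133]]
chute dark-edge px per 8 rows (lip->visor): [np.int64(24), np.int64(75), np.int64(62), np.int64(76), np.int64(41), np.int64(27), np.int64(122)]
bay 1 white/tablet area 3.17 [(251, 118, np.float64(2.48)), (240, 146, np.float64(0.69))]
bay 2 white/tablet area 1.91 [(331, 103, np.float64(1.12)), (308, 127, np.float64(0.78))]
bay 3 white/tablet area 0.0 []
```

```bash
python3 -m creep '[[0,0,0.4,0.9,-8.2,0],[0,0,0.3,0.9,-8,0],[0.2,-1.6,0,0,0,0],[0.2,-1.7,0,0,0,0],[0.2,-1.7,0,0,0,0],[0,0,0,0,0,0]]'|head -1;python3 look.py k; python3 -c "
from t import *
goal(-12,-49,42,25)"
```

```text
clock: 18.55
t 18.6 lip cas mm [ -5.2604 -49.8479  66.0624] head 6.9 tilt 6.6 q [-0.873   0.2834 -0.3588  0.8632  0.0686  2.1478] w 0.04110364173335501
chute dark-edge px per 8 rows (lip->visor): [np.int64(22), np.int64(25), np.int64(58), np.int64(40), np.int64(43), np.int64(92), np.int64(124)]
bay 1 white/tablet area 2.68 [(189, 140, np.float64(2.07)), (180, 165, np.float64(0.6))]
bay 2 white/tablet area 1.63 [(260, 129, np.float64(1.0)), (239, 147, np.float64(0.63))]
bay 3 white/tablet area 0.0 []
goal d cm [ 0.1643  0.1114 -0.5407] turn [-2.0117 18.2841 -0.1393] TCP [ 0.3277 -0.3553  0.0776]
```

```bash
python3 -m creep '[[0.05,0.04,-0.2,-0.7,6.1,0],[0.05,0.04,-0.2,-0.7,6.1,0],[0.05,0.04,-0.1,-0.6,6.1,0],[-0.5,0,0.2,0,0,0],[0.5,0,-0.2,0,0,0],[-0.5,0,0.2,0,0,0],[0.5,0,-0.2,0,0,0],[0,0,0,0,0,0]]'|head -1; python3 look.py m 1;  python3 -m creep '[[-0.5,0,0.2,0,0,0],[0.5,0,-0.2,0,0,0],[-0.5,0,0.2,0,0,0],[0.5,0,-0.2,0,0,0],[-0.5,0,0.2,0,0,0],[0.5,0,-0.2,0,0,0],[0,0,0,0,0,0]]'|head -1; python3 look.py n 1
```

```text
clock: 19.4
t 19.45 lip cas mm [-11.9847 -48.1272  42.4879] head 7.0 tilt 25.0 q [-0.7142  0.4379 -0.159   1.1183 -0.1768  2.3137] w 0.04119555805966233
[[171 171 171 165 170 169 248 248 248 248 251 253 176]
 [178 178 184 176 182 179 179 226 252 253 252 253 160]
 [175 180 185 177 183 182 179 180 251 253 252 253 159]
 [176 181 187 178 183 178 181 181 187 253 252 253 159]
 [173 180 185 181 183 181 179 180 176 249 252 253 162]
 [175 183 185 181 183 182 180 179 175 181 252 253 156]
 [174 183 187 180 182 181 183 183 177 180 213 252 148]
 [167 183 188 180 185 180 178 182 180 183 177 185 147]
 [164 182 188 182 185 181 182 182 180 181 182 183 148]
 [157 183 187 180 185 180 180 186 179 180 178 182 147]
 [155 183 189 185 185 184 184 182 181 180 179 186 148]
 [156 186 187 184 187 185 181 186 184 182 181 184 151]
 [137 167 170 165 161 163 162 159 156 157 153 154 123]]
chute dark-edge px per 8 rows (lip->visor): [np.int64(25), np.int64(24), np.int64(22), np.int64(22), np.int64(24), np.int64(25), np.int64(121)]
bay 1 white/tablet area 3.06 [(182, 105, np.float64(0.6)), (170, 121, np.float64(1.78))
[... 823 characters left out ...]
83 183 178 180 180 182 178 183 150]
 [156 182 185 183 184 183 182 184 179 183 178 182 146]
 [156 183 187 184 185 184 183 184 180 183 180 183 149]
 [154 184 185 183 183 185 184 184 179 182 178 183 150]
 [136 166 170 160 162 161 162 158 155 161 157 155 122]]
chute dark-edge px per 8 rows (lip->visor): [np.int64(27), np.int64(24), np.int64(24), np.int64(22), np.int64(24), np.int64(24), np.int64(122)]
bay 1 white/tablet area 3.05 [(182, 106, np.float64(0.59)), (171, 122, np.float64(1.77)), (167, 146, np.float64(0.69))]
bay 2 white/tablet area 1.82 [(254, 103, np.float64(1.09)), (233, 126, np.float64(0.73))]
bay 3 white/tablet area 1.79 [(336, 108, np.float64(1.07)), (311, 118, np.float64(0.72))]
```

All eight are out, as 4/2/2, and the tin is empty. I'll level the tin and take it back to its stand.

```bash
python3 -m creep '[[0,0,1.5,1,-8.4,0],[-0.5,0,2,1,-8.4,0],[-0.5,1,3,1,-8.2,0],[0,4.5,2,0,0,8],[0,4.9,0,0,0,8],[0,4.9,0,0,0,8],[0,4.9,0,0,0,8]]'|head -2
cat >> t.py <<'E'
def back(dz=0):
    o=status.get_obs();show();w=R.from_matrix(Rg@R.from_quat(o['tool_rot']).as_matrix().T).as_rotvec(degrees=True)
    print('back d cm',(g['eef_pos']+[0,0,dz]-o['eef_pos'])*100,'turn',w)
E
python3 -c "
from t import *
back(.05)"
```

```text
clock: 20.9
eef_pos: [0.317, -0.1512, 0.1629]
t 20.9 lip cas mm [  1.7805 188.9536 153.3912] head 39.2 tilt -0.1 q [-0.6169 -0.0689 -0.5442  1.0244  0.1993  1.8453] w 0.04119820260919522
back d cm [18.8881 10.8256 -9.5234] turn [-0.1159  0.0868 52.4266]
```

```bash
python3 -m creep '[[3.2,1.8,0,0,0,7.5],[3.2,1.8,0,0,0,7.5],[3.2,1.8,0,0,0,7.5],[3.2,1.8,-1,0,0,7.5],[3.2,1.8,-2,0,0,7.5],[2.9,1.8,-3,0,0,7.5],[0,0,-3.5,0,0,7.4],[0,0,0,0,0,0]]'|head -2; python3 -c "
from t import *
back(.0)"
```

```text
clock: 21.7
eef_pos: [0.5037, -0.043, 0.0626]
t 21.7 lip cas mm [152.0514 303.4046  53.1569] head 91.6 tilt -0.2 q [-0.2091  0.425  -0.222   0.9713  0.2072  1.3289] w 0.041460129361744605
back d cm [ 0.2245  0.0106 -4.49  ] turn [-0.2082 -0.6441  0.0952]
```

```bash
python3 -m creep '[[0,0,-2,-0.2,-0.6,0],[0,0,-1.5,0,0,0],[0,0,-0.7,0,0,0],[0,0,-0.2,0,0,0],[0,0,-0.1,0,0,0],[0,0,0,0,0,0]]'; python3 -c "
from t import *
back(.0)"
```

```text
clock: 22.3
eef_pos: [0.5075, -0.0447, 0.0237]
tool_rot: [0.694, 0.713, 0.081, -0.065]
ft_force: [-1.1, 0.4, -2.5]
grip_width: 0.0412
grasp_force: 62.0
t 22.3 lip cas mm [156.0403 301.2006  13.9019] head 91.4 tilt 0.1 q [-0.2107  0.4662 -0.2783  0.8498  0.2071  1.3304] w 0.04115440478212814
back d cm [-0.1562  0.1779 -0.6   ] turn [0.0765 0.6763 0.2691]
```

```bash
python3 -m creep '[[-0.3,0.1,-0.3,0,0.4,0],[-0.1,0,0,0,0.2,0.2],[0,0,-0.2,0,0,0],[0,0,0,0,0,0]]'; python3 -c "
from t import *
back(.0)"
```

```text
clock: 22.7
eef_pos: [0.5064, -0.0442, 0.022]
tool_rot: [0.693, 0.714, 0.08, -0.066]
ft_force: [-3.7, -3.8, 17.9]
grip_width: 0.0411
grasp_force: 64.4
t 22.7 lip cas mm [154.8203 301.8063  12.1428] head 91.6 tilt 0.1 q [-0.2096  0.4695 -0.2784  0.8505  0.206   1.3284] w 0.04114834710929219
back d cm [-0.0511  0.1315 -0.4251] turn [0.0905 0.4591 0.0925]
```

```bash
python3 -m creep '[[0,0,0.7,0,0,0],[-0.5,0.15,0,0,0.4,0],[0,0,0,0,0,0],[0,0,0,0,0,0]]'; python3 -c "
from t import *
back(.0)"
```

```text
clock: 23.1
eef_pos: [0.497, -0.0416, 0.024]
tool_rot: [0.693, 0.714, 0.074, -0.073]
ft_force: [-0.0, -0.1, -1.8]
grip_width: 0.0413
grasp_force: 61.9
t 23.1 lip cas mm [145.5317 305.5688  14.311 ] head 91.7 tilt 0.0 q [-0.2068  0.462  -0.2848  0.8681  0.2034  1.3299] w 0.04128257740906734
back d cm [ 0.8901 -0.1316 -0.6337] turn [ 0.0438 -0.5128  0.0097]
```

```bash
python3 -m creep '[[0.4,-0.1,0,0,-0.3,0],[0,0,0,0,0,0],[0,0,0,0,0,0]]'|sed -n '2p;4p'; python3 -m creep '[[0,0,-0.3,0,0,0],[0,0,-0.2,0,0,0],[0,0,-0.1,0,0,0],[0,0,0,0,0,0]]'|sed -n '2p;4p'; python3 -c "
from t import *
back(.0)"
```

```text
eef_pos: [0.5018, -0.0429, 0.0243]
ft_force: [-0.1, 0.4, -2.6]
eef_pos: [0.5015, -0.0428, 0.0183]
ft_force: [-0.6, 0.4, -1.6]
t 23.8 lip cas mm [149.953  303.826    8.5862] head 91.7 tilt 0.0 q [-0.208   0.4735 -0.284   0.8515  0.2046  1.3289] w 0.041413858966465766
back d cm [ 0.4379 -0.0109 -0.0628] turn [ 0.0474 -0.1579  0.023 ]
```

```bash
python3 -m creep '[[0,0,-0.1,0,0,0],[0,0,0,0,0,0]]'|sed -n '2p;4p';python3 -m creep '[[0,0,0,0,0,0],[0,0,0,0,0,0],[0,0,0,0,0,0]]' 0.35; python3 -m creep '[[0,0,2,0,0,0],[0,0,4,0,0,0],[0,-0.2,5,0,0,0],[-3,-1,2,-6,0,-8],[-4.5,-2,0,-6,0,-8],[-4.5,-2,0,0,0,-8]]'|head -2;python3 - <<'E'
from h import *
o=status.get_obs();print(o['tool_rot'])
for n in('scene','side'): cv2.imwrite(f'pics/{n}9.png',camera(n)[:,:,::-1])
a=cv2.imread('pics/side9.png');b=cv2.imread('pics/scene9.png')
v=np.vstack([np.hstack([cv2.resize(a[145:205,215:315],(400,240),interpolation=2),cv2.resize(b[150:210,240:340],(400,240),interpolation=2)]),
 np.hstack([cv2.resize(a[180:300,330:470],(400,343),interpolation=2),cv2.resize(b[180:300,300:440],(400,343),interpolation=2)])]);print(v.shape);cv2.imwrite('pics/v10.png',v)
E
```

```text
eef_pos: [0.5019, -0.0429, 0.0178]
ft_force: [-0.3, 1.0, -1.5]
clock: 24.3
eef_pos: [0.5021, -0.0429, 0.0179]
tool_rot: [0.693, 0.714, 0.077, -0.07]
ft_force: [0.6, 0.2, -0.9]
grip_width: 0.0571
grasp_force: 0.0
clock: 24.9
eef_pos: [0.3815, -0.0942, 0.1488]
[0.81879417 0.57369351 0.02058759 0.00529349]
(583, 800, 3)
```

View pics/v10.png

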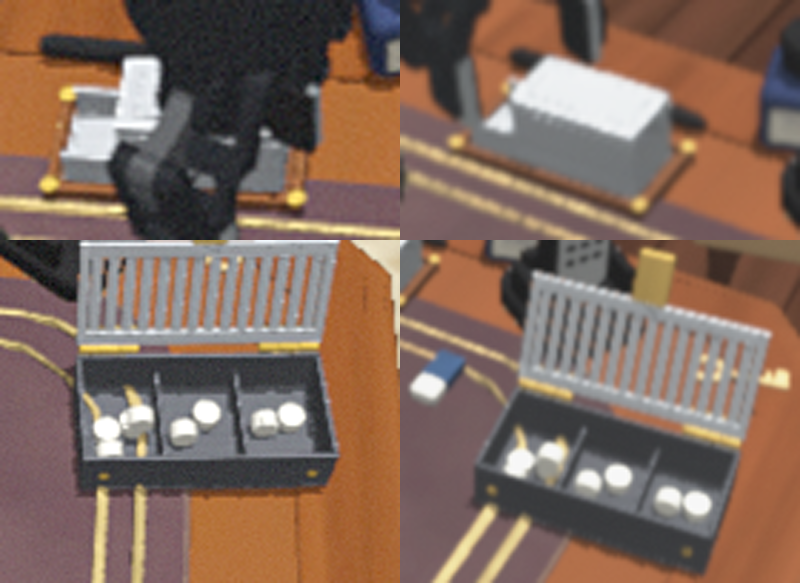

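The tin sits level in its stand. The cassette shows four tablets in bay 1, two in bay 2 and two in bay 3. There's time to spare, so I'll check whether one in bay 1 stands proud enough to move across.

Run:
```python
from t import *
cs=cam('scene');cd=cam('side');f=1/2.857
for n,a,b in [('tall top',(138,412-240),(553-400,452-240)),('tall bot',(135,432-240),(548-400,474-240)),('flat L',(107,428-240),(520-400,460-240)),('front L',(110,445-240),(515-400,472-240)),('b2r',(207,412-240),(619-400,477-240)),('b2l',(183,427-240),(590-400,480-240))]:
    p,e=tri(cs,(300+b[0]*f,180+b[1]*f),cd,(330+a[0]*f,180+a[1]*f)); print(n,cas(p),round(e*1000,1))
o=status.get_obs();print(o['eef_pos'],o['clock'])
S=cv2.imread('pics/side9.png').min(2);print(S[228:262,358:388])
```

```text
tall top [ 5.3911 37.6296 20.6148] 0.7
tall bot [ 0.6242 38.4005  4.303 ] 0.2
flat L [-1.7031 56.7736 12.7997] 0.7
front L [-14.1489  55.8191  14.3171] 0.0
b2r [ 9.7444 -6.1176 11.5537] 0.2
b2l [-1.326   9.9389 13.0637] 0.3
[ 0.375  -0.0946  0.1468] 25.0
[[103  72  52 ... 111  56  52]
 [115  80  52 ... 133  61  53]
 [126  86  56 ... 101  68  54]
 ...
 [ 49  61  60 ...  57  55  52]
 [ 48  57  53 ...  59  52  61]
 [ 53  60  54 ...  58  52  50]]
```

```bash
cat > c.py <<'E'
from t import *
def to(cx,cy,z):
    o=status.get_obs();p=np.r_[Cc+ex*cx/1000+ey*cy/1000,z/1000]
    Rw=np.c_[np.r_[ex,0],np.r_[-ey,0],[0,0,-1.]]
    print('cas',cas(o['eef_pos']),'d cm',(p-o['eef_pos'])*100,'turn',R.from_matrix(Rw@R.from_quat(o['tool_rot']).as_matrix().T).as_rotvec(degrees=True),o['ft_force'],o['clock'])
E
python3 -c "
from c import *
to(100,0,250)"
```

```text
cas [ 12.4858 204.3059 146.7699] d cm [ 11.1089 -19.2507  10.323 ] turn [  0.0455   2.1311 -63.0549] [ 0.811   0.0795 -0.9807] 25.0
```

```bash
python3 -m creep '[[0,0,5,0,0.3,-8],[0,0,5,0,0.3,-8],[1.8,-3.2,0.5,0,0.3,-8],[1.8,-3.2,0,0,0.3,-8],[1.8,-3.2,0,0,0.3,-8],[1.8,-3.2,0,0,0.3,-8],[1.9,-3.2,0,0,0.3,-8],[1.9,-3.2,0,0,0,-7]]' -1|head -1;  python3 -m creep '[[0,0,0,0,0,0]]'|head -1; python3 -c "
from c import *
to(100,0,120)"
```

```text
clock: 25.8
clock: 25.9
cas [107.2775  -4.2148 250.723 ] d cm [ -0.7725   0.3323 -13.0723] turn [ 0.2727  0.1754 -0.0563] [-0.1062  0.0451 -0.7378] 25.9
```

```bash
python3 -m creep '[[-0.4,0.3,-4.5,0,0,0],[0,0,-4.5,0,0,0],[0,0,-4,0,0,0],[0,0,0,0,0,0]]' -1|sed -n '2p;4p'; python3 -c "
from c import *
to(80,0,122)"
```

```text
eef_pos: [0.4833, -0.2807, 0.1167]
ft_force: [-0.3, 0.3, -0.4]
cas [ 98.0658   6.6003 116.7487] d cm [-1.7157 -0.8693  0.5251] turn [-0.1492 -0.4572 -0.3724] [-0.2897  0.3383 -0.3587] 26.3
```

```bash
python3 -m creep '[[-1.4,-0.8,0.3,0,0,0],[-1.5,-0.2,0.3,0,0,0],[-1.4,-0.2,0.2,0,0,0],[-1.1,-0.13,0,0,0,0],[-1.1,-0.13,-0.2,0,0,0],[0,0,0,0,0,0]]' -1|sed -n '2p;4p'; python3 -c "
from c import *
to(11,0,115)"
```

```text
eef_pos: [0.421, -0.2988, 0.1291]
ft_force: [-1.4, 0.1, 0.2]
cas [ 34.0316  -3.9186 129.1013] d cm [-2.3334  0.1164 -1.4101] turn [ 0.2648  0.1571 -0.1924] [-1.3685  0.0675  0.228 ] 26.9
```

```bash
python3 -m creep '[[-1.2,0.1,-0.7,0,0,0],[-1.2,0,-0.8,0,0,0],[-1.8,-0.2,-1.3,0,0,0],[-1.4,-0.15,-1.7,0,0,0],[0,0,0,0,0,0]]' -1|sed -n '2p;4p'; python3 -c "
from c import *
to(-30,0,65)
im=camera('side');np.save('s.npy',im);cv2.imwrite('pics/s1.png',im[:,:,::-1])
cd=cam('side')
for ph in (110,90,75,60,45,30,15,0):
    a=np.radians(ph); P=[np.r_[Cc+ex*(.04-.075*np.cos(a))+ey*y,.04+.075*np.sin(a)] for y in(.06,-.065)]
    v=[im[int(round(q[1]))-2:int(round(q[1]))+3,int(round(q[0]))-2:int(round(q[0]))+3].mean() for q in (proj(cd,p) for p in P)]; print(ph,np.round(v),[np.round(proj(cd,p)) for p in P])
"
```

```text
eef_pos: [0.3639, -0.2996, 0.0816]
ft_force: [-0.8, 0.1, -1.0]
cas [-22.7618   2.0526  81.6425] d cm [-0.6944 -0.2895 -1.6643] turn [ 0.0477 -0.086  -0.2114] [-0.7655  0.1325 -0.9735] 27.4
110 [56. 71.] [array([367., 181.]), array([442., 180.])]
90 [57. 62.] [array([369., 192.]), array([445., 191.])]
75 [111.  72.] [array([369., 203.]), array([447., 202.])]
60 [144.  56.] [array([370., 215.]), array([447., 214.])]
45 [197. 160.] [array([370., 227.]), array([447., 226.])]
30 [165. 213.] [array([370., 238.]), array([447., 237.])]
15 [208.  87.] [array([369., 248.]), array([445., 247.])]
0 [142.  79.] [array([368., 255.]), array([443., 254.])]
```

```bash
python3 -m creep '[[-0.7,-0.3,-1.6,0,0,0],[-0.4,-0.1,-1.6,0,0,0],[0,0,-0.6,0,0,0],[0,0,-0.3,0,0,0],[0,0,0,0,0,0]]' -1|sed -n '2p;4p'; python3 -c "
from c import *
to(-34,0,41)"
```

```text
eef_pos: [0.3565, -0.3051, 0.0432]
ft_force: [-0.3, -0.2, 0.2]
cas [-30.7712  -2.5304  43.1649] d cm [-0.3506  0.213  -0.2165] turn [ 0.2555  0.1954 -0.3215] [-0.2752 -0.2174  0.2066] 27.95
```

```bash
python3 -m creep '[[-0.3,0,-0.3,0,0,0],[0,0,-0.3,0,0,0],[0,0,0,0,0,0]]' -1|sed -n '2p;4p';python3 -m creep '[[0,0,-0.4,0,0,0],[0,0,0,0,0,0]]' -1|sed -n '2p;4p'
```

```text
eef_pos: [0.3567, -0.3057, 0.0418]
ft_force: [-2.6, 9.1, 32.9]
eef_pos: [0.3568, -0.3059, 0.041]
ft_force: [-9.0, 14.8, 58.8]
```

```bash
python3 -m creep '[[0,0,1.5,0,0,0],[0,0,4,0,0,0],[-1,1,4.5,0,0,0],[-1,3,3,0,0,0],[-2,4,0,0,0,0],[-2,4,0,0,0,0],[0,0,0,0,0,0]]' -1|sed -n '2p;4p'
python3 - <<'E'
from t import *
cd=cam('side');im=camera('side');old=cv2.cvtColor(cv2.imread('pics/side0.png'),4);d=np.abs(im.astype(int)-old).max(2)
def dd(n,x0,y0,x1,y1): print(n,'changed frac',(d[y0:y1,x0:x1]>60).mean().round(3))
dd('cassette',352,205,452,275);dd('tin',225,155,297,198);dd('pen',222,150,294,162);dd('eraser',310,208,330,236);dd('key',398,172,442,194)
def tab(i):
    h=cv2.cvtColor(i,cv2.COLOR_RGB2HSV)[240:285,385:430];m=((h[...,0]>18)&(h[...,0]<32)&(h[...,1]>150)&(h[...,2]>150));y,x=np.nonzero(m);return x.mean()+385,y.mean()+240,m.sum(),y.min()+240,y.max()+240
print(tab(old),tab(im))
# lid front rail rows along a column
for c in (380,430): print(old[225:275:2,c].mean(1).astype(int),im[225:275:2,c].mean(1).astype(int))
for a in(0,.05,.1): print(a,proj(cd,np.r_[Cc+ex*(.04-.099*np.cos(a)),.04+.099*np.sin(a)]))
E
```

```text
eef_pos: [0.2894, -0.1808, 0.1626]
ft_force: [0.1, -0.1, -0.2]
cassette changed frac 0.058
tin changed frac 0.037
pen changed frac 0.057
eraser changed frac 0.87
key changed frac 0.0
(np.float64(404.65384615384613), np.float64(264.78846153846155), np.int64(52), np.int64(256), np.int64(272)) (np.float64(404.57142857142856), np.float64(264.1666666666667), np.int64(42), np.int64(256), np.int64(273))
[231 231 233 235 232 227 212 216 214 218 202 156 164 226 228 178  52  53
  54  63  58 113 132 156 169] [232 233 236 238 237 232 219 216 215 210 204 164 142 234 230 228  54  58
  50  61  51 117 136 160 172]
[195 125  90  90 105 153 181 192 217 233 229 230 215 226 233 121  55  59
  56  58  59  70  82 112 111] [210 150  90  94  90 165 193 199 229 233 230 234 234 230 237 135  59  62
  57  53  60  70  86 113 119]
0 [405.7953 267.3534]
0.05 [406.2171 265.8462]
0.1 [406.624  264.1931]
```

Run:
```python
from t import *
im=camera('scene');old=cv2.cvtColor(cv2.imread('pics/scene0.png'),4);d=np.abs(im.astype(int)-old).max(2)
for n,(x0,y0,x1,y1) in dict(eraser=(303,217,325,238),key=(398,216,440,234),tin=(255,160,315,203),cas=(325,230,420,297)).items(): print(n,(d[y0:y1,x0:x1]>60).mean().round(3))
v9=cv2.cvtColor(cv2.imread('pics/scene9.png'),4);print('eraser at 25 s vs start',(np.abs(v9.astype(int)-old).max(2)[217:238,303:325]>60).mean())
for c in (345,395): print(old[235:285:2,c].mean(1).astype(int),im[235:285:2,c].mean(1).astype(int))
```

```text
eraser 0.0
key 0.0
tin 0.695
cas 0.006
eraser at 25 s vs start 0.0
[169 133 189 232 234 217 155 156 219 235 234 226 236 233 143  65  58  57
  57  58  62 100 118 112 102] [172 139 195 232 237 225 165 154 213 237 238 231 238 238 176  71  60  58
  59  59  63 103 121 115 105]
[117 116 117 117 118 201 236 226 236 234 227 175 130 150 192 228 237 236
 228 231 238 224 113  61  58] [120 120 120 120 122 206 239 236 237 238 227 180 135 154 197 230 238 240
 236 232 239 237 141  63  61]
```

```bash
python3 -c "
from workcell import ticket
print(ticket.job_done())"
```

```text
the job is handed in; nothing more can be done
None
```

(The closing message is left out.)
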